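# Shut the marked air valve under the sliding cover

## Task

Shut off the bench's compressed air: push the valve box's cover by its rib all the way along its guides onto the deck, so that the bay is fully uncovered, then push the lever that ends in a round disc clockwise (seen from above) to its stop, so that it lies across its pipe. Only push with the fingers: the cover must never be lifted out of its guides, and it stays aside at the end. Leave the plain lever open and everything else on the bench where it is, and finish with the arm clear.

Things in the scene. Friction and masses are not known exactly. Their poses are not given: they have to be found in the camera images.
- valve_box: Grey valve box fixed on the bench, 190 (its x) x 490 (its y) mm, z up; origin at the centre of its underside. The rim is 70 mm up. Its -y half is the open bay with two valves, its +y half a closed flat deck at rim height. Guide strips along the long edges (inner faces x = +-88.5 mm) and end stops (inner faces y = +-235) stand 12 mm above the rim. Copper stubs jut 50 mm from its far side.
- bay (a point): Centre of the bay's mouth, at rim height (box x 0, y -120 mm). Inside, the bay measures 156 (x) x 216 mm (y); its floor is 6 mm above the bench. Only the levers and their hubs in it stand higher than 36 mm above the bench.
- cover: Loose flat aluminium cover, 173 (x) x 228 (y) x 6 mm, 0.25 to 0.5 kg, axes as the box's, origin at the centre of its underside. It lies on the rim between the guide strips, at first over the bay (origin at box y -120 to -98 mm). A few newtons slide it to the box's +y onto the deck, where it meets the end stop with its origin at box y = +121 mm.
- cover_rib (a point): Middle of the top edge of the cover's upright push rib, which crosses the cover's centre: 80 mm long (x), 12 mm thick (y), standing 18 mm above the cover's upper face; this point is 24 mm above the cover's underside.
- marked_valve: Brass quarter-turn valve of the marked lever, fixed on the bay floor, axes as the box's. The lever turns about the vertical line through this origin, which lies 6 mm above the bench, at box x = -30 mm and box y = -70 or -152 mm; the other valve has the other place.
- marked_lever (a joint): Angle of the marked lever, rad. 0 = open, lever along the box's +x (along its pipe); it grows clockwise seen from above and stops at 1.571 = shut, lever along the box's -y (across its pipe). Stays where it is left; friction 0.12 N m. Starts between 0 and 0.3.
- marked_tip (a point): Centre of the top of the round steel disc (24 mm across, 16 mm tall, from 40 to 56 mm above the bench) at the marked lever's end, 50 mm from its turning axis. The steel bar that carries it is 10 mm wide, from 41 to 55 mm above the bench. The disc is the mark: the other lever has none.
- plain_lever (a joint): Angle of the other lever, same meaning; starts between 0 and 0.2 and must stay open.
- plain_tip (a point): Point on top of the plain lever, 50 mm from its turning axis: a straight steel bar 10 mm wide, 62 mm long from the axis, 14 mm tall, with no disc.
- solder_tin: Bystander, not part of the job: flat steel solder-paste tin, 60 mm across, 24 high.
- bottle: Bystander, not part of the job: closed glass bottle, 60 mm across, 190 high, standing.
- screwdriver: Bystander, not part of the job: screwdriver lying on the bench.
- wire_spool: Bystander, not part of the job: grey spool standing on its flange, 52 mm across, 40 high.
- parts_tray: Bystander, not part of the job: small open grey tray, 100 x 75 x 28 mm.
- notepad: Bystander, not part of the job: yellow pad, 130 x 90 x 14 mm, lying flat.
- mug: Bystander, not part of the job: white mug, 76 mm across, 85 high.

How it is judged:
By the outcome, as a careful person would: the job done as asked, in the order asked, and still so for the second after the job is handed in, with the robot touching nothing.
It also fails if it takes over 48 s, if anything falls off the work surface, if the arm or the gripper's body presses on something with over 40 N, if the wrist force passes 120 N, or if a joint passes its speed limit or range.

## Robot

A 6-joint arm with a two-finger parallel gripper is mounted at the origin on the work surface. World frame = base frame: x ahead of the robot, y to its left, z up, the work surface at z = 0. Lengths are in m, angles in rad, forces in N, time in s.
With the tool pointing down it reaches from about 0.3 to 0.75 m from the base axis. Payload 8.5 kg.
Tool frame: the origin (TCP) lies at the very end of the fingers, on their centre line; the grasp point (between the pads) lies 19 mm behind it (ctrl.grip_point_offset is the distance from the TCP to the grasp point, in m); x points along the fingers, y is the direction in which the jaws open and shut, and the axes are right-handed (so a half turn about x gives the same grasp; the last joint's range is limited). The gripper opens to 85 mm and grips with 20 to 120 N. Pads are 22 mm wide; open, the fingers measure 114 mm over their backs; the gripper's body (76 mm by 85 mm) begins 54 mm behind the grasp point. The pads swing forward as they close: fully open they stand 13 mm farther back than shut.
Start: joints at [1.112, 0.381, 1.297, -0, 1.464, -0.215], TCP at [0.133, 0.534, 0.231] pointing down, gripper open.
Joint ranges: [-3.11, 3.11], [-0.89, 2.33], [0.22, 2.48], [-1.42, 4.56], [0.17, 2.85], [-2.88, 2.88]. Speed limits (rad/s): [2.39, 2.39, 3.14, 3.14, 3.14, 3.14].

## Interface

Orientations are given as [roll, pitch, yaw] about the fixed x, y, z axes, in that order (R = Rz(yaw) Ry(pitch) Rx(roll)).
In Python, from station import sensors, optics, ctrl gives the robot as it stands.
- The arm moves only by the tool move_arm, never from a script. Its argument "targets" is a list of rows, each a list of 3 entries, a list of its own where there are three numbers: the shift along the world's x, y, z in units of 25 mm (1.0 is 25 mm), then the turn about the world's z in units of 6 degrees (1.0 is 6 degrees), then the closure, from -1 (fully open) to 1 (shut). In form: [[[tx, ty, tz], turn, gripper], ...]. A call has 1 to 20 rows; each row is the pose to reach, as a shift and turn from the pose measured when the call began; what a row does not reach only later rows make up. A row lasts 1/12 s, in which the tool goes at most 41.7 mm and 7.16 degrees, less where a joint would pass 70% of its speed; a pose out of reach is approached as far as the arm can. A call with a gripper value outside its range is refused whole. The fingers move at their own pace and stop on an object; the grip force is fixed at half the most. Time passes only in rows, so rows that repeat a pose let the fingers close. It gives the time, the measured TCP pose, the force and the opening at its end, in the units of the state.
- sensors.read_state(): the state, without advancing time (a new reading comes with each control period).
- optics.get_image(name): name is "scene" or "top"; returns a dict with "pixels" (480x640x3 uint8, red, green, blue), "mtx" (3x3 intrinsics, pixels), "D" ([k1, k2, p1, p2, k3] as OpenCV has them; the pictures are not rectified), "extrinsics" (4x4, takes a point from world to camera coordinates). Camera axes: x right, y down, z forward; pixel columns grow to the right and rows downward; lengths in m; the calibration is good to about 2 mm. A picture is of the moment at which its call begins. There is no depth.
- ctrl.close_job(): hands the job in, once; it reports no verdict.
The state is a dict: "t": time; "joint_pos": joint angles; "dq": joint speeds; "joint_efforts": joint torques, N m; "ee_pos": TCP position; "tcp_rot": TCP orientation; "ft_force": force on the tool from outside, world axes, zero at the start; "torque": the same for the moment, N m; "grip_width": finger opening in m.
Only numpy, scipy, OpenCV 4.12 (cv2) and the standard library are available. Lean on these libraries where they do the work, as an engineer would, in place of code of your own. Each camera call takes 0.05 s, during which the arm holds its last target. There are 200 camera calls.

## Working session

There is one attempt and no reset: what is moved stays moved. The work goes in short steps, Python scripts to look and compute and a tool call to move; the robot and the scene stay as the last step left them, time stands still between calls to the robot, and variables do not carry over. Pictures are saved under pics/ and viewed, about 8 in all and at most 12, crops included, and the job is handed in when it is done.

Besides the shell and the picture viewer there is one more tool, called after ">>>" in YAML: its name, and indented under it one key for each argument. move_arm: Moves the arm, as the interface text tells. Its arguments: {"type":"object","properties":{"targets":{"type":"array","items":{"type":"array"}}},"required":["targets"]}

```bash
mkdir -p pics; ls; python3 - <<'E'
from station import sensors,optics,ctrl
import cv2,numpy as np
s=sensors.read_state()
for k in s: print(k,np.round(s[k],3))
for n in("scene","top"):
    d=optics.get_image(n);cv2.imwrite(f"pics/{n}0.png",d["pixels"][...,::-1])
    np.savez(f"{n}0.npz",**d);print(n,d["mtx"],d["D"],np.round(d["extrinsics"],4))
E
```

```text
pics
t 0.0
joint_pos [ 1.112  0.381  1.298  0.     1.464 -0.215]
dq [ 0.    -0.     0.     0.001 -0.003 -0.001]
joint_efforts [-0.0000e+00 -4.4846e+01 -2.3127e+01 -0.0000e+00  5.0000e-03 -0.0000e+00]
ee_pos [0.133 0.533 0.231]
tcp_rot [-1.804  1.569 -2.048]
ft_force [-0.699 -0.619 -0.033]
torque [0.001 0.014 0.016]
grip_width 0.085
scene [[434.46548273   0.         315.53540943]
 [  0.         434.46548273 241.96665876]
 [  0.           0.           1.        ]] [-0.09825065  0.          0.          0.          0.        ] [[ 0.2118  0.9771 -0.0186 -0.1736]
 [ 0.6991 -0.1648 -0.6958 -0.3267]
 [-0.6829  0.1344 -0.718   1.2579]
 [ 0.      0.      0.      1.    ]]
top [[524.86845683   0.         314.6438318 ]
 [  0.         524.86845683 242.12371236]
 [  0.           0.           1.        ]] [-0.12671857  0.          0.          0.          0.        ] [[-0.007  -0.9999 -0.0093  0.07  ]
 [-0.9964  0.0078 -0.0845  0.5736]
 [ 0.0846  0.0087 -0.9964  1.1287]
 [ 0.      0.      0.      1.    ]]
```

View pics/scene0.png

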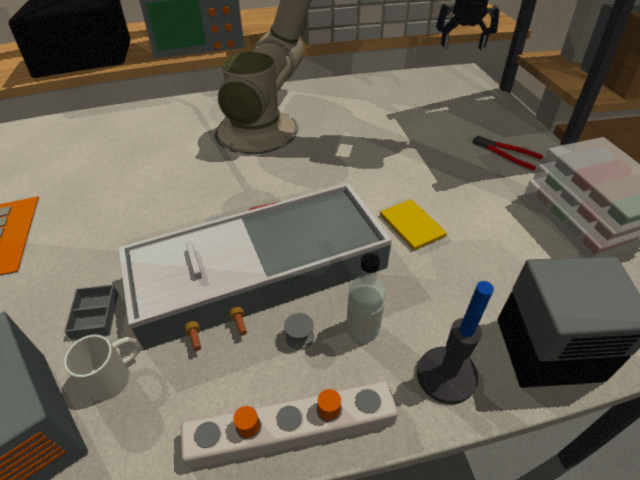

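View pics/top0.png

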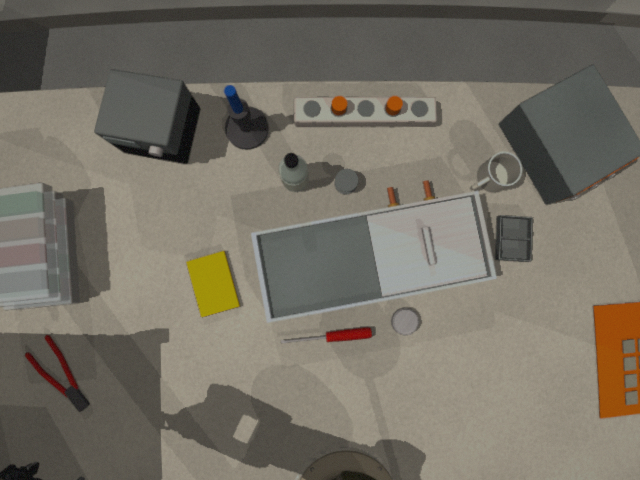

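The scene shows the box with its cover on the right (world -y) half and the rib near top-image (428,245). The deck is to the left, and its rim corners in the top image are about (252,233), (479,194), (496,276) and (269,320). The far side carries the stubs. The bottle, spool, tin, screwdriver, tray and mug stand around the box.

```bash
python3 - <<'E'
import cv2
a=cv2.imread("pics/top0.png")[180:335,235:510];b=cv2.imread("pics/scene0.png")[180:345,110:400]
a=cv2.resize(a,(532,300),interpolation=2);a=cv2.resize(cv2.imread("pics/top0.png")[180:335,235:510],None,fx=1.9,fy=1.9,interpolation=2);b=cv2.resize(b,None,fx=1.8,fy=1.8,interpolation=2)
import numpy as np
w=max(a.shape[1],b.shape[1]);p=lambda i:np.pad(i,((0,0),(0,w-i.shape[1]),(0,0)))
cv2.imwrite("pics/crop0.png",np.vstack([p(a),p(b)]));print(a.shape,b.shape)
E
```

```text
(294, 522, 3) (297, 522, 3)
```

View pics/crop0.png

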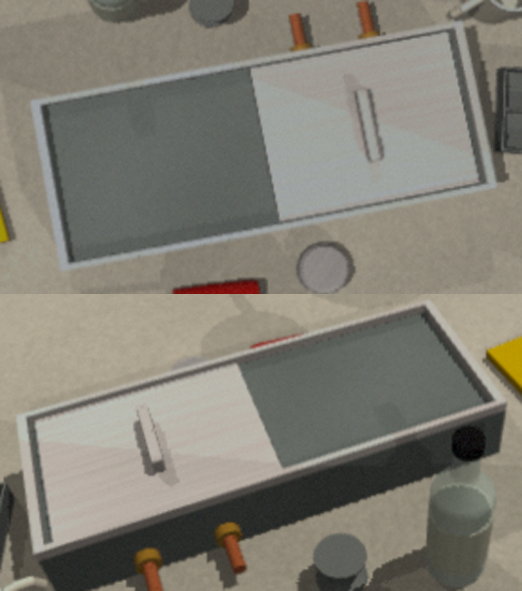

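```bash
cat > h.py <<'E'
import numpy as np,cv2
def proj(P,d):
    E=d["extrinsics"];return cv2.projectPoints(np.asarray(P,float).reshape(-1,3),cv2.Rodrigues(E[:3,:3])[0],E[:3,3],d["mtx"],d["D"])[0][:,0]
def ray(uv,d):
    E=d["extrinsics"];n=cv2.undistortPoints(np.array([[uv]],float),d["mtx"],d["D"])[0,0]
    return -E[:3,:3].T@E[:3,3],E[:3,:3].T@np.array([*n,1])
def onz(uv,z,d):
    c,r=ray(uv,d);return c+r*(z-c[2])/r[2]
def w(b,p):
    p=np.atleast_2d(p);c,s=np.cos(b[2]),np.sin(b[2])
    return np.c_[b[0]+c*p[:,0]-s*p[:,1],b[1]+s*p[:,0]+c*p[:,1],p[:,2]]
E
python3 - <<'E'
from h import *
from scipy.optimize import least_squares
T=np.load("top0.npz");S=np.load("scene0.npz")
t=lambda *a:np.array(a)/1.9+[235,180]; s=lambda *a:np.array(a)/1.8+[110,180]
C=[(.095,-.245),(-.095,-.245),(-.095,.245),(.095,.245)]
ut=np.array([t(466,22),t(495,186),t(64,269),t(32,103)]);us=np.array([s(40,262),s(18,120),s(430,8),s(504,110)])
def f(v):
    P=w(v[:3],[(x,y,v[3]) for x,y in C]);return np.r_[proj(P,T)-ut,proj(P,S)-us].ravel()
r=least_squares(f,[.4,-.05,.15,.082]);print(r.x,np.degrees(r.x[2]));print(f(r.x).reshape(-1,2).round(1))
b=r.x[:3]
rib=[(t(361,88),t(377,160))]
for n,uv,d,z in[("covT",t(250,68),T,.076),("covT",t(280,222),T,.076),("covS",s(238,70),S,.076),("covS",s(283,173),S,.076),("ribT",t(359,88),T,.094),("ribT",t(378,161),T,.094),("ribS",s(142,113),S,.094),("ribS",s(157,170),S,.094)]:
    p=onz(uv,z,d);c,q=np.cos(b[2]),np.sin(b[2]);e=p[:2]-b[:2];print(n,p.round(4),"box",round(c*e[0]+q*e[1],4),round(-q*e[0]+c*e[1],4))
np.save("box.npy",b)
E
```

```text
[ 0.53848042 -0.05905296  0.17675778  0.07707473] 10.12747488761344
[[-2.8  0.1]
 [ 0.4  1.3]
 [-1.6  1.3]
 [-0.7 -0.7]
 [-3.2 -0.1]
 [-0.7  2. ]
 [-0.6 -0.2]
 [ 1.   0.1]]
covT [ 0.6247 -0.0447  0.076 ] box 0.0874 -0.001
covT [ 0.4541 -0.0752  0.076 ] box -0.0859 -0.001
covS [ 0.4587 -0.0729  0.076 ] box -0.081 0.0004
covS [ 0.6199 -0.0436  0.076 ] box 0.0829 0.0009
ribT [ 0.5994 -0.1622  0.094 ] box 0.0419 -0.1123
ribT [ 0.5194 -0.1812  0.094 ] box -0.0403 -0.1168
ribS [ 0.5212 -0.1775  0.094 ] box -0.0378 -0.1135
ribS [ 0.6037 -0.1639  0.094 ] box 0.0458 -0.1147
```

```bash
cat >> h.py <<'E'
def st():
    from station import sensors
    from scipy.spatial.transform import Rotation as R
    s=sensors.read_state();M=R.from_euler("xyz",s["tcp_rot"]).as_matrix();b=np.load("box.npy")
    p=s["ee_pos"];e=np.array(p[:2])-b[:2];c,q=np.cos(b[2]),np.sin(b[2])
    print("t",round(s["t"],2),"p",np.round(p,4),"box",np.round([c*e[0]+q*e[1],-q*e[0]+c*e[1]],4),"x",M[:,0].round(3),"jaw",M[:,1].round(3),"jawdeg",np.degrees(np.arctan2(M[1,1],M[0,1])).round(1),"F",np.round(s["ft_force"],1),"w",round(s["grip_width"],4));return np.array(p)
def go(x,y,z):
    p=st();t=w(np.load("box.npy"),[(x,y,z)])[0];print("to",t.round(4),"shift",((t-p)/.025).round(2))
E
python3 - <<'E'
from h import *
go(0,-.16,.2)
print(w(np.load("box.npy"),[(0,.1,0),(0,0,0)])/.025)
E
```

```text
t 0.1 p [0.1327 0.5335 0.2308] box [-0.2953  0.6547] x [-0.001 -0.001 -1.   ] jaw [ 0.241  0.97  -0.001] jawdeg 76.0 F [-0.1 -0.3  0.1] w 0.0852
to [ 0.5666 -0.2166  0.2   ] shift [ 17.36 -30.    -1.23]
[[20.83586174  1.57555754  0.        ]
 [21.53921695 -2.36211836  0.        ]]
```

>>> move_arm:
  targets:
    - [[17.4,-30,-1.2],-11,1]
    - [[17.4,-30,-1.2],-11,1]
    - [[17.4,-30,-1.2],-11,1]
    - [[17.4,-30,-1.2],-11,1]
    - [[17.4,-30,-1.2],-11,1]
    - [[17.4,-30,-1.2],-11,1]
    - [[17.4,-30,-1.2],-11,1]
    - [[17.4,-30,-1.2],-11,1]
    - [[17.4,-30,-1.2],-11,1]
    - [[17.4,-30,-1.2],-11,1]
    - [[17.4,-30,-1.2],-11,1]
    - [[17.4,-30,-1.2],-11,1]
    - [[17.4,-30,-1.2],-11,1]
    - [[17.4,-30,-1.2],-11,1]
    - [[17.4,-30,-1.2],-11,1]
    - [[17.4,-30,-1.2],-11,1]
    - [[17.4,-30,-1.2],-11,1]
    - [[17.4,-30,-1.2],-11,1]
    - [[17.4,-30,-1.2],-11,1]
    - [[17.4,-30,-1.2],-11,1]

```text
t: 1.77
ee_pos: [0.5509, -0.1887, 0.2015]
tcp_rot: [-2.0, 1.569, 2.887]
ft_force: [0.7, -0.3, 1.0]
grip_width: 0.0001
```

```bash
python3 - <<'E'
from h import *
go(0,-.16,.12)
E
```

```text
t 1.77 p [ 0.5509 -0.1887  0.2015] box [-0.0106 -0.1299] x [-0.002  0.001 -1.   ] jaw [ 0.985  0.174 -0.002] jawdeg 10.0 F [ 0.7 -0.3  1. ] w 0.0001
to [ 0.5666 -0.2166  0.12  ] shift [ 0.63 -1.11 -3.26]
```

>>> move_arm:
  targets:
    - [[0.6,-1.1,0],0,1]
    - [[0.6,-1.1,-1.6],0,1]
    - [[0.6,-1.1,-3.2],0,1]
    - [[0.6,-1.1,-3.2],0,1]
    - [[0.6,-1.1,-3.2],0,1]

```text
t: 2.18
ee_pos: [0.5652, -0.2158, 0.1205]
tcp_rot: [-2.21, 1.564, 2.677]
ft_force: [-1.0, 1.1, 1.7]
grip_width: 0.0001
```

```bash
python3 - <<'E'
from h import *
from station import optics
go(0,-.16,.087)
o=[]
for n,(r0,r1,c0,c1) in(("top",(180,300,370,510)),("scene",(200,320,110,280))):
    d=optics.get_image(n);i=d["pixels"][...,::-1][r0:r1,c0:c1];o.append(cv2.resize(i,(700,300) if 0 else (int(i.shape[1]*2.4),288),interpolation=2))
W=max(i.shape[1] for i in o)
cv2.imwrite("pics/near.png",np.vstack([np.pad(i,((0,0),(0,W-i.shape[1]),(0,0))) for i in o]))
E
```

```text
t 2.18 p [ 0.5652 -0.2158  0.1205] box [-0.0012 -0.159 ] x [-0.006  0.003 -1.   ] jaw [ 0.985  0.174 -0.005] jawdeg 10.0 F [-1.   1.1  1.7] w 0.0001
to [ 0.5666 -0.2166  0.087 ] shift [ 0.06 -0.03 -1.34]
```

View pics/near.png

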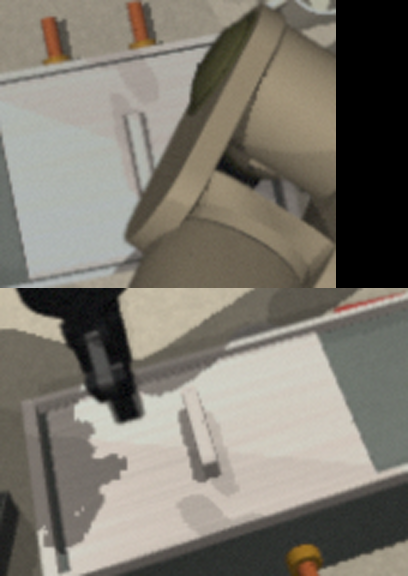

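Both views show the closed fingers on the -y side of the rib, about 25 mm clear of it. Next I lower and start the push.

>>> move_arm:
  targets:
    - [[0.05,0,-0.8],0,1]
    - [[0.05,0,-1.5],0,1]
    - [[0.05,0,-1.5],0,1]
    - [[-0.02,0.4,-1.5],0,1]
    - [[-0.09,0.8,-1.5],0,1]
    - [[-0.16,1.2,-1.5],0,1]
    - [[-0.23,1.6,-1.5],0,1]
    - [[-0.3,2.0,-1.5],0,1]
    - [[-0.37,2.4,-1.5],0,1]
    - [[-0.44,2.8,-1.5],0,1]
    - [[-0.51,3.2,-1.5],0,1]
    - [[-0.59,3.6,-1.5],0,1]
    - [[-0.66,4.0,-1.5],0,1]
    - [[-0.73,4.4,-1.5],0,1]
    - [[-0.8,4.8,-1.5],0,1]
    - [[-0.87,5.2,-1.5],0,1]
    - [[-0.94,5.6,-1.5],0,1]
    - [[-1.02,6.0,-1.5],0,1]
    - [[-1.02,6.0,-1.5],0,1]

```text
t: 3.87
ee_pos: [0.5403, -0.064, 0.0861]
tcp_rot: [-2.234, 1.57, 2.654]
ft_force: [-0.3, 1.7, 0.4]
grip_width: 0.0002
```

```bash
python3 - <<'E'
from h import *
go(0,.106,.083)
E
```

```text
t 3.87 p [ 0.5403 -0.064   0.0861] box [ 0.0009 -0.0052] x [-0.001  0.001 -1.   ] jaw [ 0.984  0.176 -0.001] jawdeg 10.1 F [-0.3  1.7  0.4] w 0.0002
to [0.5198 0.0453 0.083 ] shift [-0.82  4.37 -0.12]
```

>>> move_arm:
  targets:
    - [[-0.07,0.4,-0.1],0,1]
    - [[-0.14,0.8,-0.1],0,1]
    - [[-0.21,1.2,-0.1],0,1]
    - [[-0.28,1.6,-0.1],0,1]
    - [[-0.35,2.0,-0.1],0,1]
    - [[-0.43,2.4,-0.1],0,1]
    - [[-0.5,2.8,-0.1],0,1]
    - [[-0.57,3.2,-0.1],0,1]
    - [[-0.64,3.5,-0.1],0,1]
    - [[-0.68,3.7,-0.1],0,1]
    - [[-0.72,3.9,-0.1],0,1]
    - [[-0.75,4.1,-0.1],0,1]
    - [[-0.77,4.2,-0.1],0,1]
    - [[-0.78,4.25,-0.1],0,1]
    - [[-0.78,4.25,-0.1],0,1]

```text
t: 5.12
ee_pos: [0.5208, 0.0424, 0.0836]
tcp_rot: [-2.419, 1.569, 2.47]
ft_force: [0.6, 1.1, -0.6]
grip_width: 0.0002
```

```bash
python3 - <<'E'
from h import *
from station import optics
go(0,.106,.083)
d=optics.get_image("top");np.savez("top1.npz",**d)
cv2.imwrite("pics/push.png",cv2.resize(d["pixels"][180:335,235:510,::-1],None,fx=2,fy=2,interpolation=2))
E
```

```text
t 5.12 p [0.5208 0.0424 0.0836] box [0.0004 0.103 ] x [-0.001  0.001 -1.   ] jaw [ 0.984  0.176 -0.001] jawdeg 10.1 F [ 0.6  1.1 -0.6] w 0.0002
to [0.5198 0.0453 0.083 ] shift [-0.04  0.12 -0.02]
```

View pics/push.png

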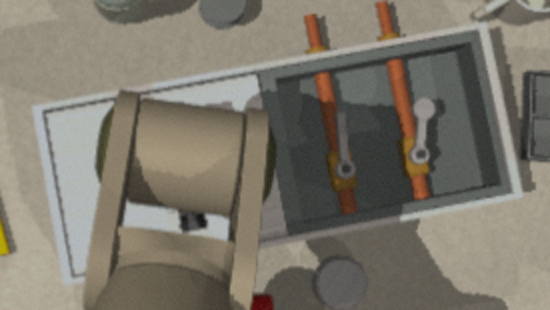

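The cover is nearly on the deck. The uncovered bay shows the disc lever at crop hub (420,155) and disc (424,105), which is the -y valve. The plain lever is at (345,168). I will finish the push against the stop.

>>> move_arm:
  targets:
    - [[-0.02,0.1,0],0,1]
    - [[-0.03,0.16,0],0,1]
    - [[-0.04,0.22,0],0,1]
    - [[-0.05,0.28,0],0,1]
    - [[-0.05,0.28,0],0,1]

```text
t: 5.58
ee_pos: [0.521, 0.0437, 0.0843]
tcp_rot: [-0.023, 1.561, -1.417]
ft_force: [0.0, -32.5, 1.0]
grip_width: 0.0003
```

>>> move_arm:
  targets:
    - [[0.1,-0.6,0],0,1]
    - [[0.1,-0.7,0.5],0,1]
    - [[0.1,-0.7,1.7],0,1]
    - [[-0.5,2,3.2],0,1]
    - [[-0.5,4,4],0,1]
    - [[-0.5,4,4],0,1]
    - [[-0.5,4,4],0,1]
    - [[-0.5,4,4],0,1]

```text
t: 6.25
ee_pos: [0.5085, 0.1456, 0.1855]
tcp_rot: [0.228, 1.561, -1.163]
ft_force: [0.7, 0.2, -0.7]
grip_width: -0.0001
```

```bash
python3 - <<'E'
from h import *
from station import optics
st();o=[]
for n,(r0,r1,c0,c1),f in(("top",(180,335,235,510),1.9),("scene",(180,345,110,400),1.8)):
    d=optics.get_image(n);np.savez(n+"2.npz",**d);o.append(cv2.resize(d["pixels"][r0:r1,c0:c1,::-1],None,fx=f,fy=f,interpolation=2))
cv2.imwrite("pics/bay.png",np.vstack(o))
E
```

```text
t 6.25 p [0.5085 0.1456 0.1855] box [0.0064 0.2068] x [ 0.004 -0.009 -1.   ] jaw [0.984 0.179 0.002] jawdeg 10.3 F [ 0.7  0.2 -0.7] w -0.0001
```

View pics/bay.png

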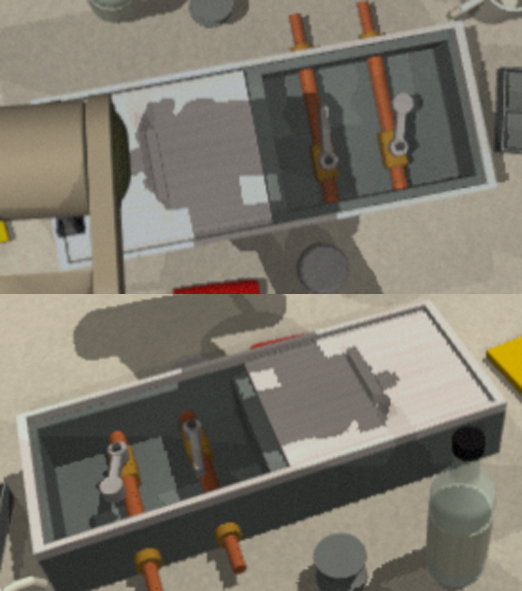

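The bay is fully uncovered and the cover is on the deck with its rib upright. The marked lever is at top crop hub (398,148) and disc (403,104), and scene crop hub (116,157) and disc (111,191).

```bash
python3 - <<'E'
from h import *
T=np.load("top2.npz");S=np.load("scene2.npz");b=np.load("box.npy")
t=lambda *a:np.array(a)/1.9+[235,180]; s=lambda *a:np.array(a)/1.8+[110,180]
def bx(p):
    e=p[:2]-b[:2];c,q=np.cos(b[2]),np.sin(b[2]);return np.round([c*e[0]+q*e[1],-q*e[0]+c*e[1],p[2]],4)
for n,a,c in(("hub",t(398,148),s(116,157)),("disc",t(403,104),s(111,191)),("phub",t(328,158),s(198,129)),("ptip",t(324,110),s(194,180))):
    c1,r1=ray(a,T);c2,r2=ray(c,S);k=np.linalg.lstsq(np.c_[r1,-r2],c2-c1,rcond=None)[0];m=(c1+r1*k[0]+c2+r2*k[1])/2
    print(n,"tri",bx(m),"T",bx(onz(a,.056,T)),"S",bx(onz(c,.056,S)))
# waypoints: finger centre at radius r, offset o from lever line at angle th
p=st();r=.048
for th,o in [(.2,.034)]+[(x,.023) for x in np.radians(np.arange(12,100,6))]:
    x=-.03+r*np.cos(th)+o*np.sin(th);y=-.152-r*np.sin(th)+o*np.cos(th)
    W=w(b,[(x,y,.045)])[0];print(round(np.degrees(th)),W.round(4),(W[:2]/.025).round(2))
E
```

```text
hub tri [-0.0301 -0.1529  0.0497] T [-0.0301 -0.1507  0.056 ] S [-0.0243 -0.153   0.056 ]
disc tri [ 0.0179 -0.1665  0.0539] T [ 0.0177 -0.1665  0.056 ] S [ 0.02   -0.1657  0.056 ]
phub tri [-0.0257 -0.0658  0.061 ] T [-0.0264 -0.0702  0.056 ] S [-0.0292 -0.0621  0.056 ]
ptip tri [ 0.028  -0.0808  0.0423] T [ 0.0276 -0.0764  0.056 ] S [ 0.0392 -0.083   0.056 ]
t 6.35 p [0.5083 0.1432 0.1837] box [0.0059 0.2044] x [ 0.001 -0.01  -1.   ] jaw [ 0.984  0.176 -0.001] jawdeg 10.1 F [ 0.5 -1.   0.3] w -0.0002
11 [ 0.5845 -0.1811  0.045 ] [23.38 -7.24]
12 [ 0.5844 -0.1925  0.045 ] [23.38 -7.7 ]
18 [ 0.5864 -0.1978  0.045 ] [23.45 -7.91]
24 [ 0.5878 -0.2031  0.045 ] [23.51 -8.13]
30 [ 0.5886 -0.2086  0.045 ] [23.55 -8.35]
36 [ 0.5889 -0.2142  0.045 ] [23.56 -8.57]
42 [ 0.5886 -0.2198  0.045 ] [23.54 -8.79]
48 [ 0.5877 -0.2253  0.045 ] [23.51 -9.01]
54 [ 0.5862 -0.2306  0.045 ] [23.45 -9.23]
60 [ 0.5842 -0.2358  0.045 ] [23.37 -9.43]
66 [ 0.5816 -0.2408  0.045 ] [23.27 -9.63]
72 [ 0.5786 -0.2454  0.045 ] [23.14 -9.82]
78 [ 0.5751 -0.2498  0.045 ] [23.   -9.99]
84 [ 0.5711 -0.2537  0.045 ] [ 22.84 -10.15]
90 [ 0.5668 -0.2572  0.045 ] [ 22.67 -10.29]
96 [ 0.5621 -0.2602  0.045 ] [ 22.48 -10.41]
```

>>> move_arm:
  targets:
    - [[1,-3,0],-1,1]
    - [[1.5,-5,0],-2,1]
    - [[2.2,-8,-0.5],-2,1]
    - [[2.8,-11,-1],-2,1]
    - [[3.05,-12.9,-2],-2,1]
    - [[3.05,-12.9,-2.4],-2,1]
    - [[3.05,-12.9,-2.4],-2,1]
    - [[3.05,-12.9,-2.4],-2,1]
    - [[3.05,-12.9,-2.4],-2,1]
    - [[3.05,-12.9,-2.4],-2,1]
    - [[3.05,-12.9,-2.4],-2,1]
    - [[3.05,-12.9,-2.4],-2,1]

```text
t: 7.35
ee_pos: [0.5841, -0.1786, 0.1239]
tcp_rot: [-0.157, 1.561, -1.76]
ft_force: [-0.6, 0.3, 0.7]
grip_width: -0.0002
```

```bash
python3 - <<'E'
from h import *
from station import optics
go(.0237,-.128,.045);o=[]
for n,(r0,r1,c0,c1),f in(("top",(180,335,235,510),1.9),("scene",(200,345,110,280),3)):
    d=optics.get_image(n)
    if n=="scene":cv2.imwrite("pics/pre.png",cv2.resize(d["pixels"][r0:r1,c0:c1,::-1],None,fx=f,fy=f,interpolation=2))
E
```

```text
t 7.35 p [ 0.5841 -0.1786  0.1239] box [ 0.0239 -0.1257] x [-0.002 -0.01  -1.   ] jaw [ 0.999 -0.032 -0.002] jawdeg -1.8 F [-0.6  0.3  0.7] w -0.0002
to [ 0.5843 -0.1809  0.045 ] shift [ 0.01 -0.09 -3.15]
```

View pics/pre.png

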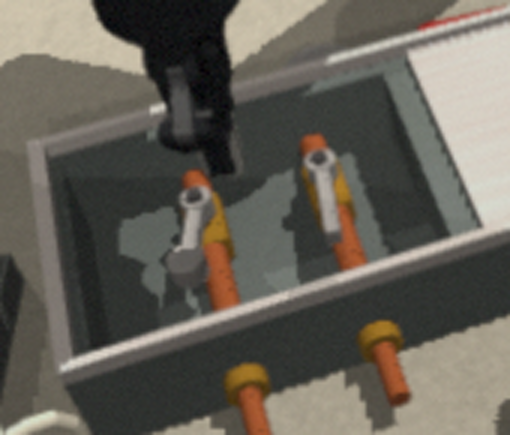

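The open finger path lies between the two levers: disc at (187,262), fingertip at (225,170) and still high. I lower it and start the arc.

>>> move_arm:
  targets:
    - [[0,-0.05,-1],0,1]
    - [[0,-0.05,-2],0,1]
    - [[0,-0.05,-3],0,1]
    - [[0,-0.05,-3.15],0,1]
    - [[0,-0.05,-3.15],0,1]
    - [[0,-0.3,-3.15],0,1]
    - [[0.01,-0.56,-3.15],0,1]
    - [[0.05,-0.67,-3.15],-0.5,1]
    - [[0.09,-0.77,-3.15],-1,1]
    - [[0.12,-0.88,-3.15],-1.5,1]
    - [[0.15,-0.99,-3.15],-2,1]
    - [[0.17,-1.1,-3.15],-2.5,1]
    - [[0.19,-1.21,-3.15],-3,1]
    - [[0.2,-1.32,-3.15],-3.5,1]
    - [[0.2,-1.43,-3.15],-4,1]
    - [[0.19,-1.54,-3.15],-4.5,1]
    - [[0.18,-1.65,-3.15],-5,1]
    - [[0.15,-1.87,-3.15],-6,1]
    - [[0.15,-1.87,-3.15],-6,1]

```text
t: 9.03
ee_pos: [0.5887, -0.2262, 0.0471]
tcp_rot: [0.184, 1.561, -2.05]
ft_force: [1.2, 0.4, 0.6]
grip_width: 0.0001
```

```bash
python3 - <<'E'
from h import *
from station import optics
p=st();b=np.load("box.npy");r=.048;o=.023
for th in np.radians(np.arange(48,100,6)):
    x=-.03+r*np.cos(th)+o*np.sin(th);y=-.152-r*np.sin(th)+o*np.cos(th)
    W=w(b,[(x,y,.045)])[0];print(round(np.degrees(th)),((W-p)/.025).round(2))
d=optics.get_image("scene");cv2.imwrite("pics/mid.png",cv2.resize(d["pixels"][200:345,110:280,::-1],None,fx=3,fy=3,interpolation=2))
E
```

```text
t 9.03 p [ 0.5887 -0.2262  0.0471] box [ 0.0201 -0.1733] x [-0.005 -0.009 -1.   ] jaw [ 0.788 -0.616  0.002] jawdeg -38.0 F [1.2 0.4 0.6] w 0.0001
48 [-0.04  0.04 -0.08]
54 [-0.1  -0.18 -0.08]
60 [-0.18 -0.39 -0.08]
66 [-0.28 -0.59 -0.08]
72 [-0.41 -0.77 -0.08]
78 [-0.55 -0.94 -0.08]
84 [-0.7  -1.1  -0.08]
90 [-0.88 -1.24 -0.08]
96 [-1.07 -1.36 -0.08]
```

View pics/mid.png

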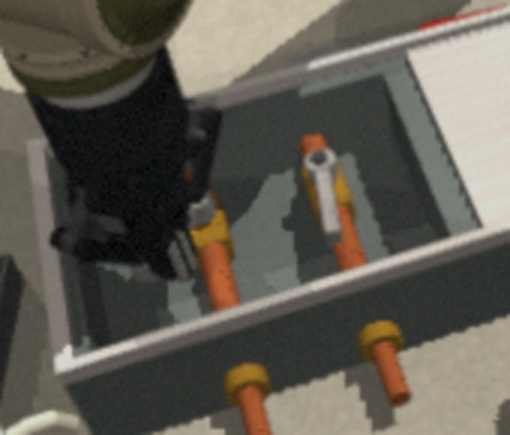

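The fingers hide the lever, whose hub is visible at (200,212). The plain lever has not moved. I continue the arc.

>>> move_arm:
  targets:
    - [[-0.07,-0.07,-0.08],-0.5,1]
    - [[-0.1,-0.18,-0.08],-1,1]
    - [[-0.14,-0.29,-0.08],-1.5,1]
    - [[-0.18,-0.39,-0.08],-2,1]
    - [[-0.23,-0.49,-0.08],-2.5,1]
    - [[-0.28,-0.59,-0.08],-3,1]
    - [[-0.34,-0.68,-0.08],-3.5,1]
    - [[-0.41,-0.77,-0.08],-4,1]
    - [[-0.48,-0.86,-0.08],-4.5,1]
    - [[-0.55,-0.94,-0.08],-5,1]
    - [[-0.62,-1.02,-0.08],-5.5,1]
    - [[-0.7,-1.1,-0.08],-6,1]
    - [[-0.79,-1.17,-0.08],-6.5,1]
    - [[-0.88,-1.22,-0.08],-7,1]
    - [[-0.88,-1.22,-0.08],-7,1]

```text
t: 10.33
ee_pos: [0.5679, -0.2568, 0.0462]
tcp_rot: [0.534, 1.564, -2.428]
ft_force: [3.6, 0.9, 0.2]
grip_width: -0.0001
```

```bash
python3 - <<'E'
from h import *
st()
E
```

```text
t 10.33 p [ 0.5679 -0.2568  0.0462] box [-0.0058 -0.1999] x [-0.005 -0.005 -1.   ] jaw [ 0.179 -0.984  0.004] jawdeg -79.7 F [3.6 0.9 0.2] w -0.0001
```

>>> move_arm:
  targets:
    - [[-0.06,-0.01,0],0,1]
    - [[-0.12,-0.02,0],0,1]
    - [[-0.17,-0.03,0],0,1]
    - [[-0.22,-0.04,0],0,1]
    - [[-0.22,-0.04,0],0,1]

```text
t: 10.75
ee_pos: [0.5672, -0.2572, 0.0472]
tcp_rot: [2.261, 1.562, -0.698]
ft_force: [23.9, 6.8, -9.3]
grip_width: 0.0003
```

The force has risen to 24 N, so the lever is at its stop. Now I back off, lift and retreat.

>>> move_arm:
  targets:
    - [[0.4,0.07,0],0,1]
    - [[0.5,0.09,0.2],0,1]
    - [[0.5,0.09,1.7],0,1]
    - [[0.5,0.09,3.2],0,1]
    - [[0.5,0.09,4.8],0,1]
    - [[0.5,0.09,6.4],0,1]
    - [[0.2,0.3,7.4],0,1]
    - [[-3,6,7.6],1,1]
    - [[-6,12,7.6],3,1]
    - [[-9,20,7.6],5,1]
    - [[-12,27,7.6],7,1]
    - [[-12,27,7.6],7,1]
    - [[-12,27,7.6],7,1]
    - [[-12,27,7.6],7,1]
    - [[-12,27,7.6],7,1]
    - [[-12,27,7.6],7,1]
    - [[-12,27,7.6],7,1]
    - [[-12,27,7.6],7,1]
    - [[-12,27,7.6],7,1]
    - [[-12,27,7.6],7,1]

```text
t: 12.42
ee_pos: [0.3442, 0.2431, 0.2373]
tcp_rot: [2.236, 1.56, 0.012]
ft_force: [1.1, -0.2, -0.1]
grip_width: 0.0
```

```bash
python3 - <<'E'
from h import *
from station import optics
st();o=[]
for n,(r0,r1,c0,c1),f in(("top",(145,345,180,540),1.45),("scene",(180,345,110,400),1.8)):
    d=optics.get_image(n);np.savez(n+"3.npz",**d);o.append(cv2.resize(d["pixels"][r0:r1,c0:c1,::-1],(522,290 if n=="top" else 297),interpolation=2))
cv2.imwrite("pics/end.png",np.vstack(o))
E
```

```text
t 12.42 p [0.3442 0.2431 0.2373] box [-0.1381  0.3316] x [ 0.01  0.   -1.  ] jaw [ 0.794 -0.608  0.008] jawdeg -37.4 F [ 1.1 -0.2 -0.1] w 0.0
```

View pics/end.png

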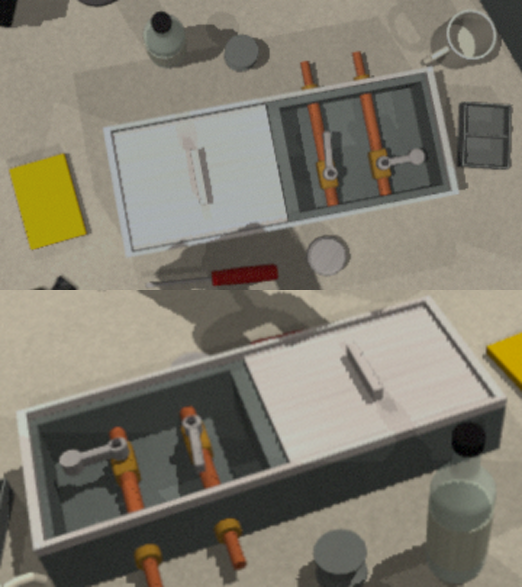

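The lever lies across its pipe (hub (381,163), disc (418,157)) and the plain lever is still open. The cover is on the deck with its edge at (268,104)-(287,221). I will check these numerically.

```bash
python3 - <<'E'
from h import *
T=np.load("top3.npz");S=np.load("scene3.npz");b=np.load("box.npy")
t=lambda x,y:(x/1.45+180,y/1.45+145); s=lambda x,y:(x/1.8+110,(y-290)/1.8+180)
def bx(p):
    e=p[:2]-b[:2];c,q=np.cos(b[2]),np.sin(b[2]);return np.array([c*e[0]+q*e[1],-q*e[0]+c*e[1]])
for a,c,d in((t(381,163),t(418,157),T),(s(118,446),s(69,460),S),(t(330,174),t(327,135),T)):
    h,k=bx(onz(a,.056,d)),bx(onz(c,.056,d));v=k-h;print(h.round(4),k.round(4),"deg",np.degrees(np.arctan2(-v[1],v[0])).round(1))
for a,d in((t(268,104),T),(t(287,221),T),(s(245,360),S),(s(289,461),S)):print("edge",bx(onz(a,.076,d)).round(4))
A=np.load("top0.npz")["pixels"].astype(int);D=np.abs(A-T["pixels"]).max(2)
for n,(u,v) in dict(bottle=(293,170),spool=(347,181),tin=(405,321),tray=(514,238),mug=(500,172),pad=(213,284)).items():print(n,np.median(D[v-18:v+18,u-18:u+18]))
E
```

```text
[-0.0284 -0.1472] [-0.03   -0.2038] deg 91.6
[-0.0248 -0.1508] [-0.0259 -0.2029] deg 91.1
[-0.0302 -0.0694] [ 0.0271 -0.0763] deg 6.9
edge [0.0861 0.003 ]
edge [-0.0853  0.0083]
edge [-0.0778  0.0078]
edge [0.0827 0.0072]
bottle 7.0
spool 7.0
tin 9.0
tray 6.0
mug 7.0
pad 9.0
```

```bash
python3 -c "
from station import ctrl;print(ctrl.close_job())"
```

```text
the job is handed in; nothing more can be done
None
```

The air is shut off and the job is handed in, at about 12.5 s of the 48 s limit. I pushed the cover by its rib along the guides until it met the end stop (about 32 N on the fingers). Then I pushed the disc lever clockwise to its stop (about 24 N), lifted out and retreated with the arm clear.

What the last pictures showed:
- **Marked lever:** it measures 91–92° in both views against 90° for shut, within picture accuracy.
- **Plain lever:** it is still open at about 7°.
- **Cover:** it lies on the deck. Three of the four edge readings were 7–8 mm, where 7 mm is expected at the stop. The fourth read 3 mm, which I put down to a poor pixel pick because the push itself had met the stop.
- **Other things on the bench:** the bottle, spool, tin, tray, mug and notepad look unchanged against the first picture. I judged the screwdriver only by eye.

One disagreement: my first fit of the box put its upper edge at 77 mm, where the text says 82 mm. I worked from the text's heights, and nothing touched unexpectedly.

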